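Fit the bayonet lens cell to the inspection camera and hold it home

TASK

Slide the knurled lens cell out of the open end of its storage rack, set it over the barrel of the upward-looking inspection camera, and turn it until the keyways hidden inside drop over the barrel's pins. Push it fully down against the sprung seat and finish while still holding it pushed home there, with the gripper on the cell, so that a colleague could lock it. Leave the circuit board, the solder spool and the flux tin where they are.

Things in the scene. Friction and masses are not known exactly. Their poses are not given: they have to be found in the camera images.
- collar: loose lens cell, about 120 g: round aluminium collar with dark knurling and bluish glass on top. Origin: centre of its underside, z up along its axis. Knurled body 50 mm in diameter, 44 mm high in all, closed on top; at its foot a flange 62 mm in diameter, 4 mm thick. Stands in the rack's channel at the start, turned at random about its axis
- collar_grip (a point): point on the collar's axis 35 mm above its underside, where the TCP can grip the knurled body from above (finger tips then 16 mm above the underside). Inside, the bore (33 mm in diameter, 40 mm deep, open only below) has four equal keyways 8 mm wide, 90 degrees apart, along its whole depth, not visible from outside
- rack: fixed storage rack: flat blue channel 130 mm long (its own x), 82 mm wide, 15 mm high, with aluminium lips over both long edges. Origin: centre of its underside, on the table. Floor 6 mm above the table; the collar stands on it on the channel's centre line. The -x end is open, the +x end closed
- rack_mouth (a point): middle of the rack's open end, on the channel floor, 65 mm from the rack's origin along its -x, roughly towards the robot. Channel 66 mm wide; lips 55 mm apart, from 12 to 15 mm above the table, hold down the 62 mm flange: the collar leaves only along the rack's -x and is free once its centre is over 100 mm from the rack's origin
- camera: fixed inspection camera: a white box 100 x 100 x 50 mm on the table with an upright black barrel on top. Origin: centre of the box's underside, z up
- barrel_top (a point): centre of the top of the camera's upright barrel, 92 mm above the table, z up. The barrel is 30 mm in diameter, stands 42 mm above the box, and its top 5 mm taper to 25 mm. The collar slips over it from above; collar home: its underside is 34 mm below this point
- pin_level (a point): point on the barrel's axis, 12 mm below its top, level with the tops of four brass pins 4 mm thick that stick out to 20 mm from the axis, 90 degrees apart, in a direction that differs each time and is not the camera's. A collar whose keyways miss them rests on them here; within a quarter turn either way it drops (keyways have about 0.1 rad of play to each side)
- seat (a joint): sprung seat, an aluminium ring 62 mm in diameter round the foot of the barrel, met by the collar's underside 26 mm below the barrel top: 0 m when up, 0.008 m pressed down to its hard stop (collar home). The spring pushes back with about 4 N when up, 8.5 N at the stop, and lifts the collar if it is let go
- board: bystander: a green circuit board 70 x 90 mm lying on the table, up to 14 mm high with its parts; origin centre of its underside
- spool: bystander: a standing solder spool with blue flanges, 54 mm in diameter, 50 mm high; origin centre of its underside
- tin: bystander: a small flux tin with red cap, 52 mm in diameter, 32 mm high; origin centre of its underside
Mind the look-alikes: they are no part of the job. There is more than one size of the rack; the one meant has the size given above.

How it is judged:
On the way, in this order (a step that is already met when the one before it is completed fails the run):
1. the collar is out of the rack, its centre more than 100 mm from the rack's origin (horizontal distance between collar and rack above 0.1 m), for 0.05 s.
2. the collar is on the barrel, its underside at least 5 mm below the barrel's top (horizontal distance between collar and barrel_top below 0.005 m and z of collar in the frame of barrel_top below -0.005 m), for 0.05 s.
At the end, for the whole second after the job is handed in: collar on the barrel, keyways over the pins, underside over 31.5 mm below the barrel top and seat pressed over 5.5 mm, centred within 4 mm, upright within 0.1 rad, still, fingers pressing on it with over 2 N through the last second; board, spool and tin within 30 mm of their start (value of joint seat above 0.0055 m and z of collar in the frame of barrel_top below -0.0315 m and horizontal distance between collar and barrel_top below 0.004 m and angle between collar's own z axis and vertical below 0.1 rad and linear speed of collar below 0.02 m/s and contact force between the fingers and collar above 2 N and distance of each of board, spool, tin from where it was at the start of the episode below 0.03 m); the arm keeps its last pose, push and grip.
It fails at once if a bystander is pushed more than 30 mm or tipped over (distance of any of board, spool, tin from where it was at the start of the episode above 0.03 m or angle between any of spool, tin, board's own z axis and vertical above 0.5 rad).
It also fails if it takes over 54 s, if anything falls off the work surface, if the arm or the gripper's body presses on something with over 40 N, if the wrist force passes 120 N, or if a joint passes its speed limit or range.

ROBOT

A 7-joint arm with a two-finger parallel gripper is mounted at the origin on the work surface. World frame = base frame: x ahead of the robot, y to its left, z up, the work surface at z = 0. Lengths are in m, angles in rad, forces in N, time in s.
With the tool pointing down it reaches from about 0.425 to 0.8 m from the base axis. Payload 8.3 kg.
Tool frame: the origin (TCP) lies between the finger pads, 19 mm behind the fingertips; this is the grasp point; z points along the fingers, y is the line along which they close (so a half turn about z gives the same grasp; the last joint's range is limited). The gripper opens to 85 mm and grips with 20 to 120 N. Pads are 22 mm wide; open, the fingers measure 114 mm over their backs; the gripper's body (76 mm by 85 mm) begins 54 mm behind the grasp point. The pads swing forward as they close: fully open they stand 13 mm farther back than shut.
Start: joints at [1.238, 0.383, 0.016, 1.37, -0.006, 1.388, -0.046], TCP at [0.167, -0.602, 0.25] pointing down, gripper open.
Joint ranges: [-2.95, 2.95], [-0.25, 2.06], [-1.52, 1.56], [0.18, 2.33], [-1.44, 4.58], [0.02, 2.06], [-3.01, 3.01]. Speed limits (rad/s): [2.39, 2.39, 3.01, 3.01, 3.14, 3.14, 3.14].

INTERFACE

Orientations are given as a rotation vector (axis times angle).
In Python, from cell import bot gives the robot as it stands. The module is installed in compiled form; this text tells all that it offers.
- The arm moves only by the shell command python3 -m creep 'ROWS'. ROWS is JSON, a list of rows, each a list of 3 entries, a list of its own where there are three numbers: the closure in counts, from 0 (fully open) to 255 (shut), then the shift along the tool's x, y, z in mm, then the turn about the tool's z in degrees. A call has 1 to 12 rows; each row is the pose to reach, as a shift and turn from the pose commanded when the call began, along the tool's axes at that moment; what a row does not reach only later rows make up. A row lasts 1/8 s, in which the tool goes at most 62.5 mm and 10.7 degrees, less where a joint would pass 70% of its speed; a pose out of reach is approached as far as the arm can. A call with a gripper value outside its range is refused whole. The fingers move at their own pace and stop on an object; the grip force is fixed at half the most. Time passes only in rows, so rows that repeat a pose let the fingers close. It gives the time, the measured TCP pose, the force and the opening at its end, in the units of the state.
- bot.get_state(): the state, without advancing time (a new reading comes with each control period).
- bot.read_camera(name): name is "scene" or "top" or "wrist"; returns the picture (400x640x3 uint8, blue, green, red); there is no depth.
- bot.camera_params(name): a dict with "fx", "fy", "cx", "cy" (pixels), "pose" (4x4, takes a point from camera to world coordinates). Camera axes: x right, y down, z forward; pixel columns grow to the right and rows downward; lengths in m; the calibration is good to about 2 mm. The wrist camera is an equidistant fisheye: a pixel r from the principal point sees the ray r / f radians off the axis. A picture is of the moment at which its call begins: read the wrist's pose just before it. camera_params takes no time and is no camera call; for the wrist camera it gives the pose at the moment of the call.
- bot.finish_job(): hands the job in, once; it reports no verdict.
Trained networks look in the newest picture that a camera, given by its name, has taken for a name from the list of things; names that differ only in an ending like _2 or _b are one class to them, and where a whole thing is asked for, a point or a joint stands for the part that bears it (a point fixed in the world has none). Each returns a list of dicts, best first, with "confidence" (0 to 1); they miss things now and then, are a little off and sometimes report something else, mostly with a low value. They report only what shows in the picture. A call takes as long as a camera call. They do not tell look-alikes from the thing itself.
- bot.silhouettes(camera, query): "mask" (400x640 bool, what is visible of it) and "box" ([centre column, centre row, width, height] in pixels, round what is visible of it).
- bot.spot_point(camera, query): "location" ([row, column] in pixels: a listed point, or the origin of a listed thing).
The state is a dict: "time_s": time; "qpos": joint angles; "dq": joint speeds; "tau": joint torques, N m; "tcp_pos": TCP position; "ee_rot": TCP orientation; "force": force on the tool from outside, world axes, zero at the start; "moment": the same for the moment, N m; "finger_gap": finger opening in m.
Only numpy, scipy, OpenCV 4.12 (cv2) and the standard library are available. Lean on these libraries where they do the work, as an engineer would, in place of code of your own. Each camera call takes 0.05 s, during which the arm holds its last target. There are 200 camera calls.

## Working session

There is one attempt and no reset: what is moved stays moved. The work goes in short steps, Python scripts to look and compute and a shell command to move; the robot and the scene stay as the last step left them, time stands still between calls to the robot, and variables do not carry over. Pictures are saved under pics/ and viewed, on a budget of 10 in all, crops included, one or two more only if the job needs it, and the job is handed in when it is done.

```bash
mkdir -p pics; cat > h.py <<'E'
import numpy as np, cv2
from scipy.spatial.transform import Rotation as R
from cell import bot
def px2w(cam,row,col,z,P=None):
    P=P or bot.camera_params(cam); T=np.array(P["pose"])
    u=(col-P["cx"])/P["fx"]; v=(row-P["cy"])/P["fy"]
    if cam=="wrist":
        r=np.hypot(u,v); d=np.array([u/r*np.sin(r),v/r*np.sin(r),np.cos(r)]) if r>0 else np.array([0,0,1.])
    else: d=np.array([u,v,1.])
    d=T[:3,:3]@d; o=T[:3,3]
    return o+d*(z-o[2])/d[2]
def tool(dw):  # world shift -> tool mm
    return R.from_rotvec(bot.get_state()["ee_rot"]).inv().apply(dw)*1000
E
python3 - <<'E'
from h import *
s=bot.get_state(); print(s["tcp_pos"],s["ee_rot"],s["time_s"],R.from_rotvec(s["ee_rot"]).as_matrix().round(3).tolist(), s["finger_gap"])
H={"collar":0.0,"collar_grip":.041,"rack":0,"rack_mouth":.006,"camera":0,"barrel_top":.092,"board":0,"spool":0,"tin":0}
for c in ["top","scene"]:
    cv2.imwrite(f"pics/{c}0.png",bot.read_camera(c))
    print(c,np.array(bot.camera_params(c)["pose"])[:3,3])
    for q,z in H.items():
        for d in bot.spot_point(c,q)[:4]:
            print(q,round(d["confidence"],2),np.round(d["location"]),px2w(c,*d["location"],z).round(3)[:2])
E
```

```text
[ 0.16650936 -0.60192079  0.24898749] [-3.11113326e+00 -4.22322844e-01  4.35066477e-04] 0.0 [[0.964, 0.267, -0.001], [0.267, -0.964, 0.002], [-0.0, -0.002, -1.0]] 0.08540455681920649
top [ 0.33695523 -0.06727617  1.20661793]
collar 0.58 [200. 365.] [ 0.566 -0.21 ]
collar_grip 0.94 [195. 367.] [ 0.57 -0.21]
collar_grip 0.64 [169. 173.] [0.627 0.243]
rack 0.92 [281. 426.] [ 0.376 -0.353]
rack 0.89 [184. 441.] [ 0.609 -0.396]
rack 0.86 [200. 367.] [ 0.566 -0.215]
rack 0.17 [184. 272.] [0.602 0.014]
rack_mouth 0.85 [208. 440.] [ 0.549 -0.39 ]
rack_mouth 0.77 [318. 415.] [ 0.291 -0.324]
rack_mouth 0.65 [225. 362.] [ 0.505 -0.202]
camera 0.55 [175. 183.] [0.622 0.23 ]
barrel_top 0.91 [168. 170.] [0.615 0.237]
barrel_top 0.66 [154. 284.] [ 0.652 -0.017]
board 0.94 [237. 281.] [ 0.475 -0.01 ]
spool 0.94 [155. 284.] [ 0.676 -0.012]
tin 0.77 [186. 274.] [0.597 0.009]
scene [0.86659442 0.42309491 1.03859642]
collar 0.63 [192. 286.] [ 0.56  -0.206]
collar_grip 0.69 [180. 284.] [ 0.557 -0.215]
rack 0.96 [152. 238.] [ 0.603 -0.39 ]
rack 0.95 [127. 314.] [ 0.378 -0.355]
rack 0.58 [190. 283.] [ 0.563 -0.213]
rack_mouth 0.98 [184. 308.] [ 0.5   -0.191]
rack_mouth 0.76 [141. 255.] [ 0.548 -0.395]
rack_mouth 0.75 [121. 345.] [ 0.291 -0.321]
barrel_top 0.96 [332. 370.] [0.617 0.232]
board 0.6 [230. 363.] [ 0.454 -0.004]
board 0.27 [192. 281.] [ 0.57  -0.211]
spool 0.75 [269. 283.] [ 0.676 -0.021]
tin 0.73 [262. 317.] [0.599 0.007]
```

View pics/top0.png

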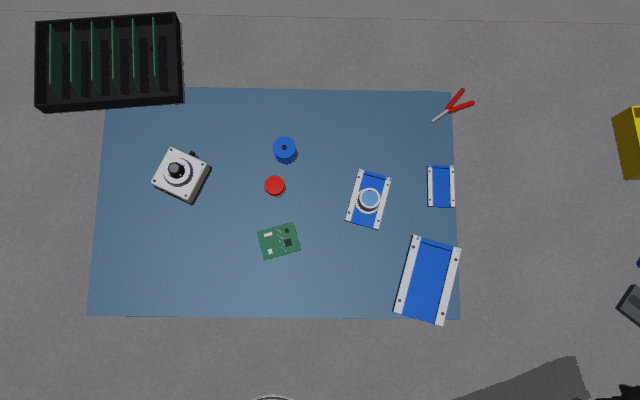

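View pics/scene0.png

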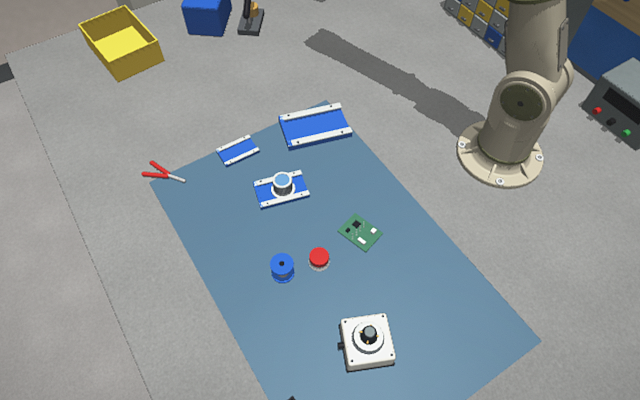

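```bash
python3 - <<'E'
from h import *
im=bot.read_camera("top")
cv2.imwrite("pics/crop.png",cv2.resize(im[150:340,320:480],None,fx=3.1,fy=3.1,interpolation=cv2.INTER_CUBIC))
for d in bot.silhouettes("top","rack"):
    m=d["mask"].astype(np.uint8); 
    if d["confidence"]<.4: continue
    p=np.argwhere(m); w=np.array([px2w("top",r,c,.012)[:2] for r,c in p],np.float32)*1000
    rr=cv2.minAreaRect(w); print("rack",d["confidence"],np.round(d["box"]),rr)
E
```

```text
rack 0.77 [441. 184.  28.  41.] ((603.1143798828125, -390.4283752441406), (63.32207107543945, 103.60292053222656), 88.2933120727539)
rack 0.57 [368. 201.  48.  59.] ((568.369873046875, -215.35662841796875), (83.05644989013672, 133.47482299804688), 75.44676208496094)Traceback (most recent call last):
  File "<stdin>", line 7, in <module>
  File "h.py", line 5, in px2w
    P=P or bot.camera_params(cam); T=np.array(P["pose"])
           ~~~~~~~~~~~~~~~~~^^^^^
ValueError: time passes only in moves, steps and waits
```

View pics/crop.png

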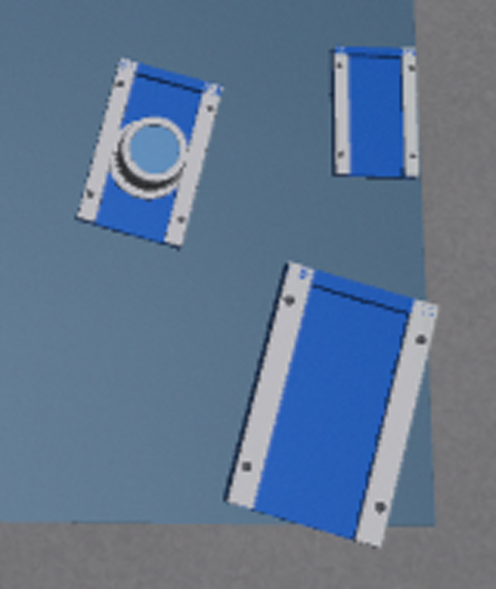

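Racks in the top picture: (441,184) is about 63×104 mm, too small. (426,281) is clearly too large. (368,201) measures 83×133 mm and holds the collar, and the crop confirms it as the one meant: three racks, with the collar in the mid-sized one and its open end towards the robot. I'm moving above it now.

```bash
python3 -m creep '[[0,[60,-33,0],-10],[0,[120,-66,0],-20],[0,[180,-99,0],-30],[0,[240,-132,0],-40],[0,[300,-165,0],-50],[0,[360,-198,0],-60],[0,[420,-232,0],-60],[0,[488,-269,0],-60],[0,[488,-269,0],-60],[0,[488,-269,0],-60],[0,[488,-269,0],-60]]'
python3 - <<'E'
from h import *
s=bot.get_state(); print(s["qpos"],s["tcp_pos"],s["time_s"],R.from_rotvec(s["ee_rot"]).as_matrix().round(3).tolist())
P=bot.camera_params("wrist")
im=bot.read_camera("wrist"); cv2.imwrite("pics/w1.png",im)
for q,z in {"collar_grip":.041,"collar":.006,"rack":0,"rack_mouth":.006}.items():
    for d in bot.spot_point("wrist",q)[:3]: print(q,round(d["confidence"],2),np.round(d["location"]),px2w("wrist",*d["location"],z,P).round(4))
E
```

```text
time_s: 2.48
tcp_pos: [0.5652, -0.2132, 0.2498]
ee_rot: [-2.484, -1.923, 0.001]
force: [0.2, -0.6, -0.4]
finger_gap: 0.0852
[ 0.61778955  0.36987746 -0.41658903  1.41557882  0.14967354  1.38774089
 -0.0544553 ] [ 0.56517421 -0.21320382  0.24980544] 2.475 [[0.251, 0.968, -0.0], [0.968, -0.251, -0.0], [-0.0, -0.0, -1.0]]
collar_grip 0.72 [177. 313.] [ 0.5619 -0.2135  0.041 ]
collar 0.64 [170. 316.] [ 0.5653 -0.2135  0.006 ]
rack 0.75 [286. 375.] [ 0.6051 -0.3989  0.    ]
rack 0.65 [292. 217.] [ 0.3768 -0.354   0.    ]
rack_mouth 0.9 [172. 265.] [ 0.5042 -0.1998  0.006 ]
rack_mouth 0.67 [286. 157.] [ 0.2822 -0.3229  0.006 ]
rack_mouth 0.64 [292. 337.] [ 0.5509 -0.3899  0.006 ]
```

View pics/w1.png

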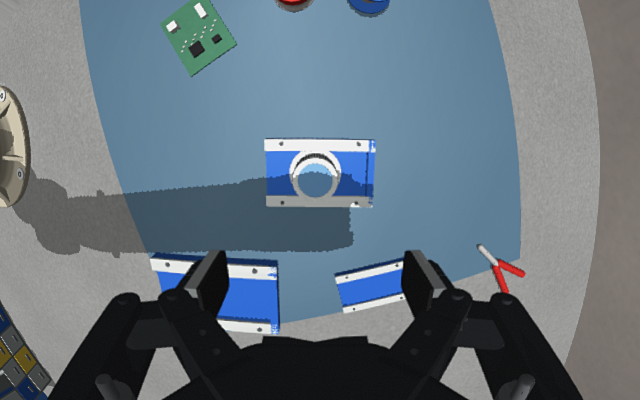

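The wrist picture shows the collar at about (315,175) in the rack, with the channel parallel to the tool y axis and the open end to the left. The collar is under the tool, so I'm descending and gripping.

```bash
python3 -m creep '[[0,[0,0,55],0],[0,[0,0,110],0],[0,[0,0,150],0],[0,[0,0,180],0],[0,[0,0,200],0],[0,[0,0,208],0],[0,[0,0,208],0],[0,[0,0,208],0]]'
python3 -m creep '[[255,[0,0,0],0],[255,[0,0,0],0],[255,[0,0,0],0],[255,[0,0,0],0],[255,[0,0,0],0],[255,[0,0,0],0],[255,[0,0,0],0],[255,[0,0,0],0]]'
```

```text
time_s: 3.72
tcp_pos: [0.5661, -0.2133, 0.0433]
ee_rot: [2.483, 1.921, 0.002]
force: [-0.3, -0.5, 1.4]
finger_gap: 0.0854
time_s: 4.72
tcp_pos: [0.5657, -0.2132, 0.0431]
ee_rot: [2.484, 1.922, 0.001]
force: [-1.3, 1.2, 5.3]
finger_gap: 0.0489
```

```bash
python3 -m creep '[[255,[0,-8,0],0],[255,[0,-20,0],0],[255,[0,-34,0],0],[255,[0,-48,0],0],[255,[0,-62,0],0],[255,[0,-76,0],0],[255,[0,-90,0],0],[255,[0,-104,0],0],[255,[0,-118,0],0],[255,[0,-128,0],0],[255,[0,-130,0],0],[255,[0,-130,0],0]]'
python3 - <<'E'
from h import *
P=bot.camera_params("wrist")
im=bot.read_camera("wrist"); cv2.imwrite("pics/w2.png",im)
for q,z in {"collar_grip":.041,"rack":0,"rack_mouth":.006,"barrel_top":.092}.items():
    for d in bot.spot_point("wrist",q)[:3]: print(q,round(d["confidence"],2),np.round(d["location"]),px2w("wrist",*d["location"],z,P).round(4))
E
```

```text
time_s: 6.22
tcp_pos: [0.4396, -0.1804, 0.0421]
ee_rot: [2.485, 1.922, 0.0]
force: [0.5, -0.1, -1.6]
finger_gap: 0.0489
collar_grip 0.57 [276. 315.] [ 0.4385 -0.1817  0.041 ]
collar_grip 0.16 [242. 315.] [ 0.4428 -0.1647  0.041 ]
rack 0.89 [240. 514.] [ 0.57   -0.2199  0.    ]
rack_mouth 0.83 [246. 431.] [ 0.5055 -0.2017  0.006 ]
barrel_top 0.71 [242. 428.] [ 0.4788 -0.1502  0.092 ]
```

View pics/w2.png

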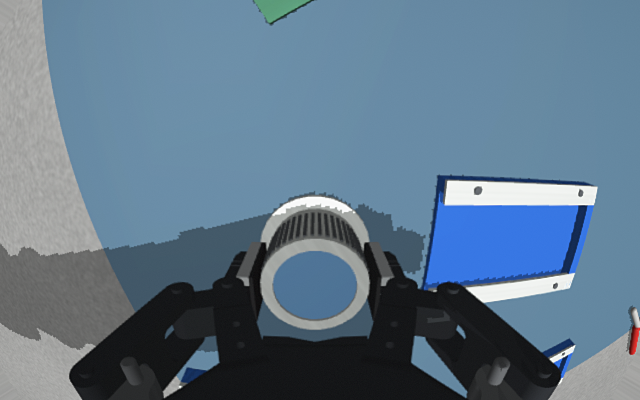

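The collar is out of the rack and centred between the pads at about (315,285). I'm lifting it and carrying it to a hover short of the barrel.

```bash
python3 -m creep '[[255,[0,0,-25],0],[255,[0,0,-60],0],[255,[20,4,-110],0],[255,[50,10,-150],0],[255,[95,18,-170],0],[255,[145,28,-170],0],[255,[195,38,-170],0],[255,[245,48,-170],0],[255,[295,58,-170],0],[255,[335,64,-170],0],[255,[346,66,-170],0],[255,[346,66,-170],0]]'
python3 -m creep '[[255,[0,0,0],0],[255,[0,0,0],0]]'
python3 - <<'E'
from h import *
s=bot.get_state(); print(s["qpos"])
P=bot.camera_params("wrist")
im=bot.read_camera("wrist"); cv2.imwrite("pics/w3.png",im)
for q,z in {"barrel_top":.092,"pin_level":.08,"camera":0,"collar_grip":s["tcp_pos"][2]}.items():
    for d in bot.spot_point("wrist",q)[:3]: print(q,round(d["confidence"],2),np.round(d["location"]),px2w("wrist",*d["location"],z,P).round(4))
E
```

```text
time_s: 7.98
tcp_pos: [0.5901, 0.1383, 0.2116]
ee_rot: [-2.483, -1.923, 0.001]
force: [-0.1, -0.7, -1.1]
finger_gap: 0.0487
time_s: 8.22
tcp_pos: [0.5902, 0.1362, 0.2122]
ee_rot: [2.486, 1.919, -0.0]
force: [0.3, -0.7, -1.2]
finger_gap: 0.0484
[ 0.1794715   0.43116869 -0.62654568  1.46153312  0.25598444  1.33114773
 -0.72033041]
pin_level 0.63 [271. 411.] [0.6607 0.0373 0.08  ]
collar_grip 0.67 [277. 315.] [0.5891 0.135  0.2122]
```

View pics/w3.png

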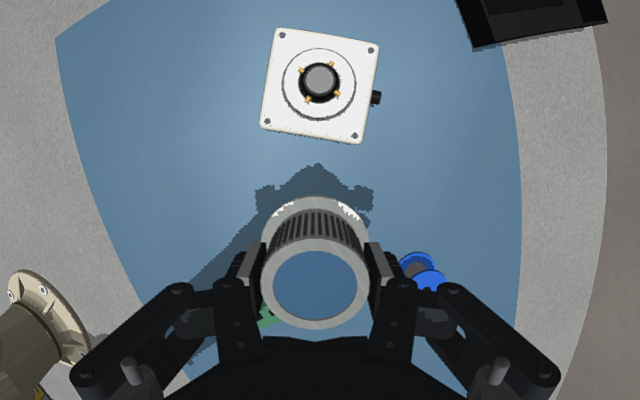

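```bash
python3 - <<'E'
from h import *
P=bot.camera_params("wrist"); im=bot.read_camera("wrist")
h=cv2.cvtColor(im,cv2.COLOR_BGR2GRAY).astype(int); hsv=cv2.cvtColor(im,cv2.COLOR_BGR2HSV)
print(h[79,290:350:3], h[60:112:3,319])
y0,x0=55,290
g=h[55:110,290:350]; m=((g>75)&(g<190)).astype(np.uint8)
n,lab,st,c=cv2.connectedComponentsWithStats(m,connectivity=4)
l=lab[79-y0,319-x0]; print(st[l],c[l]+[x0,y0]); cc=c[l]+[x0,y0]
print("barrel_top",px2w("wrist",cc[1],cc[0],.092,P))
# brass pins
b=((hsv[...,0]>8)&(hsv[...,0]<35)&(hsv[...,1]>110)&(hsv[...,2]>60)).astype(np.uint8)[55:110,290:350]
n,lab,st,c=cv2.connectedComponentsWithStats(b)
pw=[]
for i in range(1,n):
    if st[i,4]>3:
        w=px2w("wrist",c[i][1]+y0,c[i][0]+x0,.079,P); pw.append(w); print(c[i]+[x0,y0],st[i,4],w.round(4))
if len(pw)==4: print("pins mean",np.mean(pw,0))
E
```

```text
[237 237 238 151  13  57 147 149 150 150 149 149 150 150 159  59  29 196
 237 237] [237 220  39 150 150 150 150 150 150 151 150 152  64  10  21 218 238 237]
[ 16  13  29  28 621] [320.00644122  81.31561997]
barrel_top [0.61723922 0.22902774 0.092     ]
[331.23529412  65.35294118] 17 [0.63   0.2409 0.079 ]
[302.13636364  71.77272727] 22 [0.6057 0.2416 0.079 ]
[336.96551724  93.79310345] 29 [0.6286 0.2166 0.079 ]
[308.61290323  99.93548387] 31 [0.6048 0.2174 0.079 ]
pins mean [0.61726127 0.22910295 0.079     ]
```

The picture shows the barrel top at (320,81) with four brass pins around it. The pin mean and the disc centre agree to 0.1 mm. I'm moving over it and lowering partway.

```bash
python3 -m creep '[[255,[30,1,0],0],[255,[65,2,0],0],[255,[90,3,0],0],[255,[97,3,10],0],[255,[97,3,35],0],[255,[97,3,55],0],[255,[97,3,70],0],[255,[97,3,72],0],[255,[97,3,72],0],[255,[97,3,72],0]]'
python3 - <<'E'
from h import *
s=bot.get_state(); print(s["tcp_pos"],tool(np.array([.6178,.2297,0.1])-s["tcp_pos"]),s["force"])
E
```

```text
time_s: 9.78
tcp_pos: [0.6179, 0.2314, 0.1411]
ee_rot: [2.484, 1.922, 0.003]
force: [1.4, 0.4, -1.3]
finger_gap: 0.0485
[0.61789887 0.23141672 0.14112623] [-1.73243693  0.28056921 41.12473399] [ 1.35537067  0.35645636 -1.26239267]
```

```bash
python3 -m creep '[[255,[-1.5,0,0],0],[255,[-1.5,0,5],0],[255,[-1.5,0,10],0],[255,[-1.5,0,14],0],[255,[-1.5,0,18],0],[255,[-1.5,0,20],0],[255,[-1.5,0,20],0]]'
python3 -m creep '[[255,[0,0,2],0],[255,[0,0,4],0],[255,[0,0,6],0],[255,[0,0,6],0]]'
python3 - <<'E'
from h import *
s=bot.get_state(); print(s["tcp_pos"],s["force"],s["moment"])
E
```

```text
time_s: 10.65
tcp_pos: [0.6173, 0.2302, 0.1201]
ee_rot: [-2.484, -1.923, -0.002]
force: [3.8, 2.4, -3.0]
finger_gap: 0.0487
time_s: 11.15
tcp_pos: [0.6176, 0.2304, 0.1166]
ee_rot: [2.484, 1.922, 0.004]
force: [-2.5, 0.3, 14.0]
finger_gap: 0.0484
[0.61758586 0.23038455 0.11660944] [-2.54201482  0.30117112 13.97580396] [ 0.14975674  0.55372524 -0.00687518]
```

The collar rests on the pins: TCP z is 0.1166, and the push is 14 N. I'm turning it under a light push.

```bash
for i in 1; do python3 -m creep '[[255,[0,0,0],5],[255,[0,0,0],10],[255,[0,0,0],15],[255,[0,0,0],20]]'; done
```

```text
time_s: 11.65
tcp_pos: [0.6184, 0.2301, 0.1167]
ee_rot: [2.782, 1.457, 0.006]
force: [1.4, 1.3, 11.5]
finger_gap: 0.0487
```

```bash
python3 -m creep '[[255,[0,0,0],5],[255,[0,0,0],10],[255,[0,0,0],15]]'
```

```text
time_s: 12.02
tcp_pos: [0.6187, 0.2299, 0.1166]
ee_rot: [2.949, 1.081, 0.007]
force: [2.6, 1.2, 12.0]
finger_gap: 0.0489
```

```bash
python3 -m creep '[[255,[0,0,0],5],[255,[0,0,0],10],[255,[0,0,0],15]]'
```

```text
time_s: 12.4
tcp_pos: [0.6188, 0.2301, 0.1164]
ee_rot: [-3.065, -0.687, -0.008]
force: [3.9, 2.3, 6.2]
finger_gap: 0.0488
```

```bash
python3 -m creep '[[255,[0,0,0],5],[255,[0,0,0],10]]'
```

```text
time_s: 12.65
tcp_pos: [0.6189, 0.2296, 0.1154]
ee_rot: [-3.113, -0.417, -0.007]
force: [8.1, 1.8, 0.6]
finger_gap: 0.0488
```

```bash
python3 -m creep '[[255,[0,0,2],0],[255,[0,0,4],0],[255,[0,0,6],0],[255,[0,0,6],0]]'; python3 -c "
from cell import bot;s=bot.get_state();print(s['moment'])"
```

```text
time_s: 13.15
tcp_pos: [0.6191, 0.229, 0.1091]
ee_rot: [3.113, 0.42, 0.007]
force: [7.7, 2.1, 1.7]
finger_gap: 0.0486
[ 0.24506364 -1.74325697 -0.054181  ]
```

```bash
python3 -m creep '[[255,[1,0,2],0],[255,[1,0,4],0],[255,[1,0,6],0],[255,[1,0,8],0],[255,[1,0,10],0],[255,[1,0,12],0],[255,[1,0,14],0],[255,[1,0,15],0],[255,[1,0,15],0]]'; python3 -c "
from cell import bot;s=bot.get_state();print(s['tcp_pos'],s['moment'])"
```

```text
time_s: 14.28
tcp_pos: [0.6196, 0.2293, 0.095]
ee_rot: [3.113, 0.421, 0.006]
force: [4.3, -1.3, 11.2]
finger_gap: 0.0484
[0.61962283 0.22932578 0.09502713] [-0.29360129 -0.64207269  0.0163852 ]
```

```bash
python3 -m creep '[[255,[0.5,0,1],0],[255,[0.5,0,2],0],[255,[0.5,0,2.5],0],[255,[0.5,0,2.5],0],[255,[0.5,0,2.5],0]]'
python3 - <<'E'
from h import *
s=bot.get_state(); print(s["tcp_pos"],s["force"],s["dq"].round(3) if hasattr(s["dq"],"round") else s["dq"])
P=bot.camera_params("wrist")
im=bot.read_camera("wrist"); sc=bot.read_camera("scene")
cv2.imwrite("pics/end.png",np.hstack([cv2.resize(im[150:400,200:440],(390,406)),cv2.resize(sc[170:400,240:460],(390,406))]))
for q in ["board","spool","tin"]:
    for d in bot.spot_point("scene",q)[:1]: print(q,round(d["confidence"],2),px2w("scene",*d["location"],0).round(3))
for d in bot.spot_point("wrist","collar_grip")[:1]: print(px2w("wrist",*d["location"],.093,P))
E
```

```text
time_s: 14.9
tcp_pos: [0.6199, 0.2294, 0.0949]
ee_rot: [3.112, 0.421, 0.007]
force: [-4.8, -5.4, 26.5]
finger_gap: 0.0487
[0.61990656 0.22939674 0.09489197] [-4.77759657 -5.38871576 26.5270707 ] [ 0.001 -0.001  0.002 -0.001 -0.001 -0.     0.003]
board 0.7 [ 0.46  -0.001  0.   ]
spool 0.89 [ 0.675 -0.017  0.   ]
tin 0.78 [0.594 0.005 0.   ]
[0.61763432 0.23058862 0.093     ]
```

View pics/end.png

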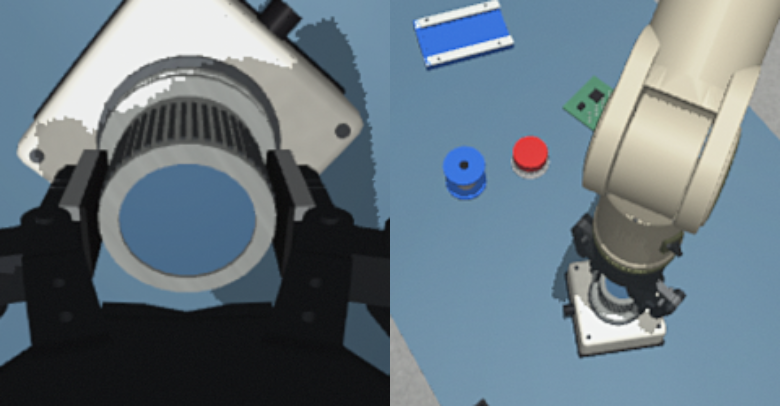

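The cell is upright between the pads and down on the camera box. z stayed at 0.0949 while the push rose from 11 N to 26.5 N, so it is at the hard stop. The bystanders have not moved, so I'm handing in.

```bash
python3 -c "
from cell import bot;print(bot.finish_job());s=bot.get_state();print(s['tcp_pos'],s['force'],s['finger_gap'])"
```

```text
the job is handed in; nothing more can be done
None
the job is handed in; nothing more can be done
```

The job is handed in with the lens cell held down at the camera's hard stop. I slid it out of the 130 × 82 mm rack, set it over the barrel and turned it 60° under a light push until the keyways dropped over the pins.

**Pushed home:** The cell sank 21.7 mm from resting on the pins, against 22 mm expected. Raising the push from 11 N to 26.5 N moved it only 0.1 mm further. The fingers were still closed on it, with a 48.7 mm gap.

**Centring:** The tool ended about 2 to 3 mm from my measured barrel centre. The wrist camera placed the cell's axis within about 2 mm of it.

**Bystanders:** The board, spool and tin read within about 7 mm of where they started.

**Not checked:** The seat travel could not be read directly. The hand-in reported no verdict, and the state could not be read after it.

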